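Work a sensor probe out of its foam case and stand it in the rinse tub

ROBOT

A 6-joint arm with a two-finger parallel gripper is mounted at the origin on the work surface; the furniture and walls round the work are solid. World frame = base frame: x ahead of the robot, y to its left, z up, the work surface at z = 0. Lengths are in mm, angles in rad, forces in N, time in s.
With the tool pointing down it reaches from about 300 to 875 mm from the base axis. Payload 4.2 kg.
Tool frame: the origin (TCP) lies between the finger pads; the fingertips stand 11 mm ahead of it and the grasp point (between the pads) lies 8 mm behind it; z points along the fingers, y is the line along which they close (so a half turn about z gives the same grasp; the last joint's range is limited). The gripper opens to 85 mm and grips with 20 to 120 N. Pads are 22 mm wide; open, the fingers measure 114 mm over their backs; the gripper's body (76 mm by 85 mm) begins 54 mm behind the grasp point. The pads swing forward as they close: fully open they stand 13 mm farther back than shut.
Start: joints at [-1.272, 0.32, 1.565, -0, 1.257, -0.02], TCP at [180.223, -546.04, 242.338] pointing down, gripper open.
Joint ranges: [-3.11, 3.11], [-0.84, 2.01], [0.21, 2.61], [-1.34, 4.49], [0.05, 2.63], [-2.56, 2.56]. Speed limits (rad/s): [2.57, 2.57, 3.14, 3.14, 3.14, 3.14].

INTERFACE

Orientations are given as a unit quaternion [w, x, y, z].
In Python, from station import manip, viewer, ticket, get_state gives the robot as it stands (manip), with the cameras (viewer), the readings as plain functions and the job (ticket).
- The arm moves only by the shell command python3 shift.py [FORCE], which reads ROWS from standard input. ROWS is a JSON list that holds a single list of rows (three levels of brackets), with 1 to 5 rows, each of 5 numbers: the finger opening in mm, then dx, dy, dz in normalised numbers (1 is 800 mm), then a turn about the tool's z in shares of pi/2 rad (1.0 is pi/2 rad); each row is the pose to reach, as a shift and turn from the pose commanded when the command began, along the tool's axes at that moment; what a row does not reach only later rows make up. A row lasts 1/12 s, in which the tool goes at most 41.7 mm and 0.125 rad, less where a joint would pass 70% of its speed; a pose out of reach is approached as far as the arm can. The fingers move at their own pace and stop on an object; FORCE is the grip in N (left out, the last holds). Time passes only in rows, so rows that do not move let the fingers close. It prints the time, the measured TCP pose, the force, the opening and the grip force at its end. Shift and turn numbers lie between -1 and 1, and a call with a number outside is refused. Input that does not fit is refused with a message, and nothing moves.
- get_state(): the state, without advancing time (a new reading comes with each control period).
- viewer.camera(name): name is "scene" or "side" or "wrist"; returns the picture (400x640x3 uint8, red, green, blue); there is no depth.
- viewer.camera_info(name): a dict with "fx", "fy", "cx", "cy" (pixels), "dist" ([k1, k2, p1, p2, k3] as OpenCV has them; the pictures are not rectified), "pose" (4x4, takes a point from camera to world coordinates); the wrist camera has in their place "mount" (4x4, takes a point from camera to tool coordinates, whose origin is the TCP and whose axes are the flange's). Camera axes: x right, y down, z forward; pixel columns grow to the right and rows downward; lengths in mm; the calibration is good to about 2 mm. A picture is of the moment at which its call begins: read the wrist's pose just before it. camera_info takes no time and is no camera call.
- ticket.close_job(): hands the job in; it is judged then, once.
The state is a dict: "time": time; "joint_pos": joint angles; "joint_vel": joint speeds; "effort": joint torques, N m; "tool_pos": TCP position; "tool_rot": TCP orientation; "contact_force": force on the tool from outside, world axes, zero at the start; "ft_torque": the same for the moment, N m; "gripper_width": finger opening in mm; "grasp_force": force on a finger pad.
Only numpy, scipy, OpenCV 4.12 (cv2) and the standard library are available. Lean on these libraries where they do the work, as an engineer would, in place of code of your own. Each camera call takes 0.05 s, during which the arm holds its last target. There are 200 camera calls.

TASK

Take the taller of the two probes out of the grey foam of the case and set it, foot down, in the open round tub that stands to the right of the case, lowering it gently to the bottom before you let go. The foam grips so tightly that a plain straight pull picks up the whole light case, so work the probe out with small twisting wiggles; the case must stay standing where it is on the bench and the shorter probe must stay in it.

Things in the scene. Friction and masses are not known exactly. Their poses are not given: they have to be found in the camera images.
- probe_long: taller probe: plain grey round cylinder, 32 mm diameter, 135 mm long, 70 to 110 g, dark bands round its upper end. Origin: centre of its lower end; z up along its axis. At the start it stands in a pocket of the case, lower end on the pocket floor 10 mm above the bench, upper 93 mm standing out of the case; grasp it across that part
- probe_long_top (a point): centre of the top face of the taller probe, 135 mm above its origin
- probe_short: the shorter probe: same cylinder, 32 mm diameter but 90 mm long (upper 48 mm stands out). Origin: centre of its lower end. Stands in the other pocket; which pocket holds which probe varies
- case: loose case, 116 (x) x 196 (y) x 53 mm high, black shell filled with grey foam, 0.6 to 0.85 kg without the probes. Origin: centre of its underside; z up; y is its long axis. Two pockets 42 mm deep at y = -42 and +42 mm, x = 0, one probe in each (which is which varies). A straight pull on a probe lifts the case
- pocket_a (a point): mouth centre of the pocket at case y = -42 mm, 52 mm above the bench. In each pocket four sprung foam lips, 21 to 51 mm above the bench, press the shaft with about 5.5 N each: a straight pull would take 11 to 16 N until the probe's lower end has passed the lips
- pocket_b (a point): mouth centre of the other pocket (case y = +42 mm). While a probe is twisted about its axis the friction mostly opposes the twist and a pull of a few N moves it up: e.g. twist 0.4 rad either way, rising 3 to 4 mm a stroke, rising less when the pull grows
- tub: loose open translucent round tub with a pale yellowish bottom, 80 mm outer diameter, about 66 mm clear inside, 77 mm high, 0.25 kg; its inner floor lies 2 to 10 mm above the bench. Origin: centre of its underside, z up

How it is judged:
By the outcome, as a careful person would: the job done as asked, in the order asked, and still so for the second after the job is handed in, with the robot touching nothing.
It also fails if it takes over 67 s, if anything falls off the work surface, if the arm or the gripper's body presses on something with over 40 N, if the wrist force passes 120 N, or if a joint passes its speed limit or range.

## Working session

There is one attempt and no reset: what is moved stays moved. The work goes in short steps, Python scripts to look and compute and a shell command to move; the robot and the scene stay as the last step left them, time stands still between calls to the robot, and variables do not carry over. Pictures are saved under pics/ and viewed, at most 10 in all, crops included, and the job is handed in when it is done.

```bash
ls; mkdir -p pics
python3 - <<'E'
from station import manip, viewer, ticket, get_state
import cv2,numpy as np
ims=[]
for n in("scene","side"):
    i=viewer.camera(n); cv2.imwrite(f"pics/{n}0.png",i[:,:,::-1])
    c=viewer.camera_info(n); print(n,{k:np.round(v,3).tolist() for k,v in c.items()})
c=viewer.camera_info("wrist");print(c)
s=get_state();print(s["tool_rot"],s["time"])
E
```

```text
pics
shift.py
station.py
scene {'fx': 372.861, 'fy': 372.861, 'cx': 314.284, 'cy': 201.918, 'dist': [0.005, 0.0, 0.0, 0.0, 0.0], 'pose': [[-0.882, -0.258, 0.395, 183.41], [-0.472, 0.466, -0.749, 658.268], [0.009, -0.847, -0.532, 581.469], [0.0, 0.0, 0.0, 1.0]]}
side {'fx': 372.169, 'fy': 372.169, 'cx': 321.63, 'cy': 202.138, 'dist': [-0.019, 0.0, 0.0, 0.0, 0.0], 'pose': [[0.999, -0.035, 0.022, 492.092], [-0.034, -0.401, 0.915, -773.439], [-0.024, -0.915, -0.402, 458.211], [0.0, 0.0, 0.0, 1.0]]}
{'fx': 340.2967771012069, 'fy': 340.2967771012069, 'cx': 315.12135983088695, 'cy': 196.8359108234897, 'dist': array([0.01197531, 0.        , 0.        , 0.        , 0.        ]), 'mount': array([[ 2.77163051e-04, -9.64560231e-01, -2.63862625e-01,
         6.70375924e+01],
       [ 9.99999497e-01,  5.21779802e-04, -8.56980540e-04,
         8.05764057e-01],
       [ 9.64287536e-04, -2.63862254e-01,  9.64559890e-01,
        -1.31635942e+02],
       [ 0.00000000e+00,  0.00000000e+00,  0.00000000e+00,
         1.00000000e+00]])}
[-7.76964708e-04  9.87326656e-01  1.58699269e-01 -1.15080151e-04] 0.1
```

View pics/scene0.png

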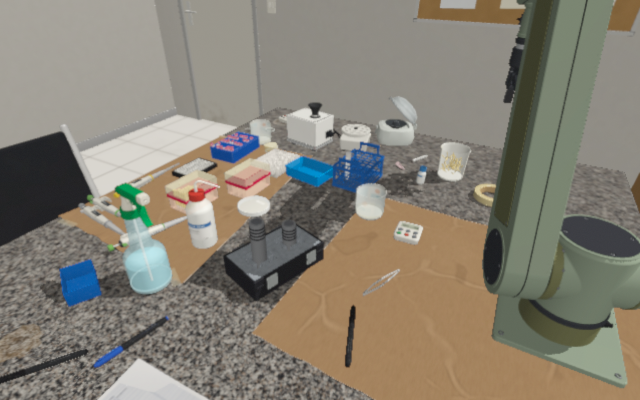

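View pics/side0.png

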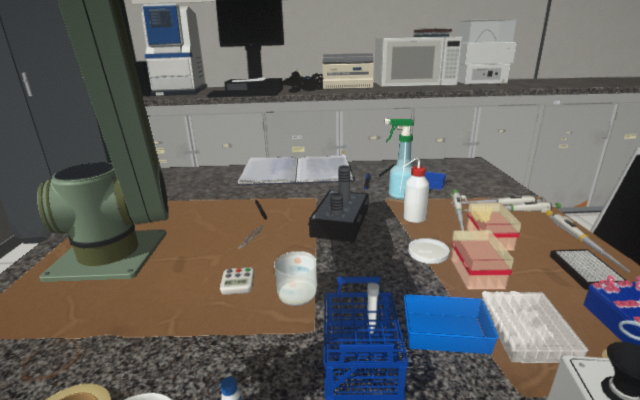

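The scene view shows the case at about (275,258), with the tall probe's top near (257,222), the short one's near (289,227), and the tub at (370,202). In the side view the tall top is at (344,170), the short one at (337,198), and the tub at (296,278). I'll zoom in for exact pixels.

Run:
```python
import cv2,numpy as np
a=cv2.imread("pics/scene0.png");b=cv2.imread("pics/side0.png")
A=cv2.resize(a[170:300,215:395],None,fx=4.4,fy=4.4,interpolation=cv2.INTER_CUBIC)[:, :792]
cv2.imwrite("pics/ca.png",A)
B=cv2.resize(b[155:310,260:385],None,fx=3.8,fy=3.8,interpolation=cv2.INTER_CUBIC)
cv2.imwrite("pics/cb.png",B);print(A.shape,B.shape)
```

```text
(572, 792, 3) (589, 475, 3)
```

View pics/ca.png

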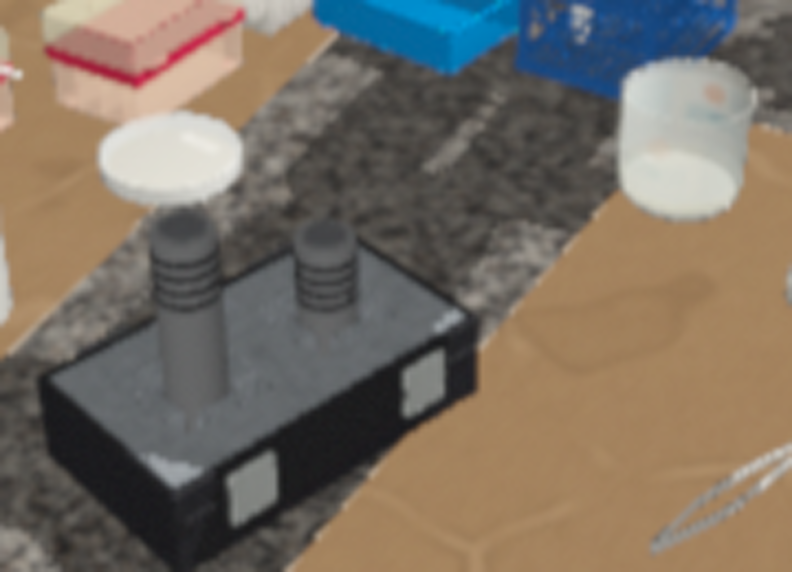

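View pics/cb.png

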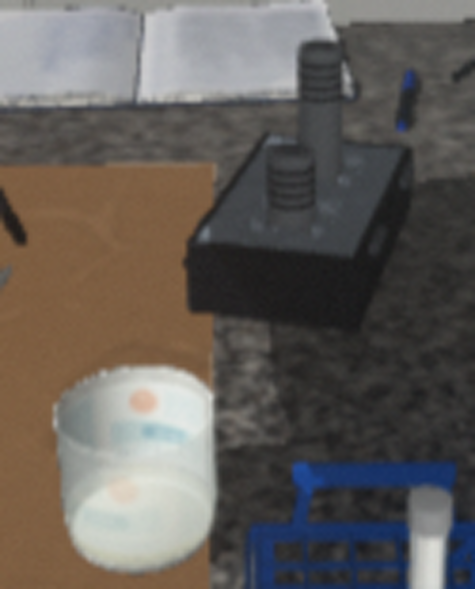

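The crops give these full-image positions:
- **Scene:** tall top (257.0,222.3), short top (289.3,223.6), foam corners (224.8,256.4), (255.9,281.8), (323,242.3), (297.3,224.5), tub rim centre (371.4,191.4) and tub bottom (369.8,212).
- **Side:** tall top (344.2,168.4), short top (336.6,196.3), tub bottom (297.6,291.8) and tub rim (295.5,263).

```bash
cat > h.py <<'E'
import cv2,numpy as np
from station import manip, viewer, ticket, get_state
def ray(n,p,T=None):
    c=viewer.camera_info(n); T=np.array(c["pose"]) if T is None else T
    K=np.array([[c["fx"],0,c["cx"]],[0,c["fy"],c["cy"]],[0,0,1]])
    u=cv2.undistortPoints(np.array([[p]],float),K,np.array(c["dist"],float))[0,0]
    return T[:3,3],T[:3,:3]@np.r_[u,1]
def onz(n,p,z,T=None):
    o,d=ray(n,p,T); return o+d*(z-o[2])/d[2]
def tri(p,q):
    o,d=ray("scene",p);e,f=ray("side",q)
    s=np.linalg.lstsq(np.c_[d,-f],e-o,rcond=None)[0]
    a,b=o+d*s[0],e+f*s[1]; return (a+b)/2,np.linalg.norm(a-b)
E
python3 - <<'E'
from h import *
np.set_printoptions(precision=1,suppress=True)
for nm,p,q,z in[("long",(257,222.3),(344.2,168.4),145),("short",(289.3,223.6),(336.6,196.3),100),("rim",(371.4,191.4),(295.5,263),77),("bot",(369.8,212),(297.6,291.8),6)]:
    print(nm,tri(p,q),onz("scene",p,z),onz("side",q,z))
c=[onz("scene",p,53) for p in[(224.8,256.4),(255.9,281.8),(323,242.3),(297.3,224.5)]]
print(np.array(c),np.mean(c,0),[np.linalg.norm(c[i]-c[(i+1)%4]) for i in range(4)])
E
```

```text
long (array([576. , 164.3, 141.5]), np.float64(0.9525684588971602)) [572.3 168.4 145. ] [575.5 154.9 145. ]
short (array([549.9,  83.1,  96.4]), np.float64(0.5028917534095354)) [546.9  87.5 100. ] [549.5  75.  100. ]
rim (array([ 452.8, -177.8,   73.3]), np.float64(2.5270676389000455)) [ 449.6 -171.6   77. ] [ 454.4 -182.9   77. ]
bot (array([ 452.5, -178.2,    7. ]), np.float64(4.6417767885388885)) [ 450.5 -179.6    6. ] [ 454.6 -175.9    6. ]
[[640.5 202.5  53. ]
 [536.8 233.2  53. ]
 [477.2  57.3  53. ]
 [563.4  25.6  53. ]] [554.5 129.6  53. ] [np.float64(108.14747989334306), np.float64(185.67687708869775), np.float64(91.79797501774816), np.float64(192.94235703871666)]
```

The rows are not in the units I measure in: shifts go in shares of 800 mm and turns go in shares of pi/2 rad. I convert before sending: 150 mm / 800 = 0.1875, -137 mm / 800 = -0.1713.

```bash
echo '[[[85, 0.0375, -0.0338, 0, 0], [85, 0.075, -0.0688, 0, 0], [85, 0.1125, -0.1025, 0, 0], [85, 0.15, -0.1375, 0, 0], [85, 0.1875, -0.1713, 0, 0]]]' | python3 shift.py 30
echo '[[[85, 0.0375, -0.0338, 0, 0], [85, 0.075, -0.0688, 0, 0], [85, 0.1125, -0.1025, 0, 0], [85, 0.15, -0.1375, 0, 0], [85, 0.1875, -0.1713, 0, 0]]]' | python3 shift.py
echo '[[[85, 0.0375, -0.0338, 0, 0], [85, 0.075, -0.0688, 0, 0], [85, 0.1125, -0.1025, 0, 0], [85, 0.15, -0.1375, 0, 0], [85, 0.1875, -0.1713, 0, 0]]]' | python3 shift.py
echo '[[[85, 0.0375, -0.0338, 0, 0], [85, 0.075, -0.0688, 0, 0], [85, 0.1125, -0.1025, 0, 0], [85, 0.15, -0.1375, 0, 0], [85, 0.1875, -0.1713, 0, 0]]]' | python3 shift.py
echo '[[[85, 0, 0, 0, -0.0764], [85, 0, 0, 0, -0.1528], [85, 0, 0, 0, -0.2292], [85, 0, 0, 0, -0.3056], [85, 0, 0, 0, -0.382]]]' | python3 shift.py
echo '[[[85, 0, 0, 0, -0.0764], [85, 0, 0, 0, -0.1528], [85, 0, 0, 0, -0.2165], [85, 0, 0, 0, -0.2165], [85, 0, 0, 0, -0.2165]]]' | python3 shift.py
python3 - <<'E'
from h import *
from scipy.spatial.transform import Rotation as R
s=get_state();im=viewer.camera("wrist");cv2.imwrite("pics/w1.png",im[:,:,::-1])
q=s["tool_rot"];M=R.from_quat(np.r_[q[1:],q[0]]).as_matrix();print(M.round(3),s["tool_pos"],s["joint_pos"],s["time"],s["contact_force"])
E
```

```text
time: 0.52
tool_pos: [279.9, -366.9, 241.9]
tool_rot: [-0.0, 0.987, 0.158, -0.0]
contact_force: [0.2, -0.0, -0.1]
gripper_width: 85.0
grasp_force: 0.0
time: 0.93
tool_pos: [379.4, -189.8, 242.2]
tool_rot: [-0.0, 0.987, 0.159, -0.0]
contact_force: [1.2, -0.5, -0.8]
gripper_width: 84.9
grasp_force: 0.0
time: 1.35
tool_pos: [479.0, -12.6, 242.1]
tool_rot: [0.0, 0.987, 0.159, -0.0]
contact_force: [0.5, 0.1, 0.7]
gripper_width: 85.3
grasp_force: 0.0
time: 1.77
tool_pos: [578.5, 164.5, 241.8]
tool_rot: [0.0, 0.987, 0.159, -0.0]
contact_force: [-0.2, 0.0, 0.5]
gripper_width: 84.8
grasp_force: 0.0
time: 2.18
tool_pos: [578.0, 162.6, 241.6]
tool_rot: [-0.0, 0.895, 0.446, -0.001]
contact_force: [-0.5, -1.0, 0.6]
gripper_width: 85.2
grasp_force: 0.0
time: 2.6
tool_pos: [578.1, 162.4, 241.9]
tool_rot: [-0.0, 0.809, 0.588, -0.0]
contact_force: [0.5, 0.5, 0.5]
gripper_width: 85.0
grasp_force: 0.0
[[ 0.309  0.951 -0.001]
 [ 0.951 -0.309 -0.   ]
 [-0.    -0.001 -1.   ]] [578.05091632 162.37249136 241.90428452] [ 2.54724484e-01  3.60443988e-01  1.50411943e+00 -7.95125674e-05
  1.27783400e+00  5.69346857e-01] 2.6 [0.45078213 0.49782245 0.47392377]
```

View pics/w1.png

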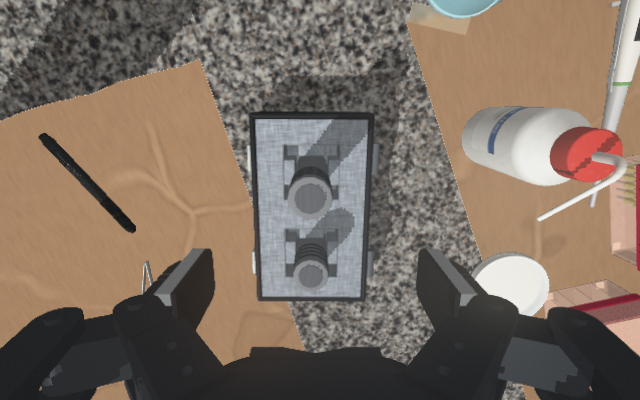

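The wrist view shows the tall probe's top disk at about (311,195.5), the short one's at (311,273.5), and the case foam running straight up the image. The tall one is the farther probe (+y), which matches the fixed cameras.

Run:
```python
from h import *
from scipy.spatial.transform import Rotation as R
np.set_printoptions(precision=1,suppress=True)
s=get_state();q=s["tool_rot"];M=R.from_quat(np.r_[q[1:],q[0]]).as_matrix()
T=np.eye(4);T[:3,:3]=M;T[:3,3]=s["tool_pos"];T=T@np.array(viewer.camera_info("wrist")["mount"])
L=onz("wrist",(311,195.5),145,T);S=onz("wrist",(311,273.5),100,T)
c=np.array([onz("wrist",p,53,T) for p in[(251,113),(373,113),(366,299),(259,299)]])
print(L,S,np.linalg.norm((L-S)[:2]),c,c.mean(0),"tool shift",M.T@(L-s["tool_pos"]))
im=cv2.cvtColor(cv2.imread("pics/w1.png"),cv2.COLOR_BGR2GRAY)[150:310,250:375]
print(cv2.HoughCircles(cv2.resize(im,None,fx=4,fy=4),cv2.HOUGH_GRADIENT,1,150,param1=80,param2=25,minRadius=50,maxRadius=100)/4)
```

```text
[577.4 167.7 145. ] [550.7  88.3 100. ] 83.7702186900566 [[540.8 235.7  53. ]
 [646.8 201.2  53. ]
 [588.6  18.4  53. ]
 [480.5  53.4  53. ]] [564.2 127.2  53. ] tool shift [ 4.9 -2.2 97. ]Traceback (most recent call last):
  File "<stdin>", line 10, in <module>
TypeError: unsupported operand type(s) for /: 'NoneType' and 'int'
```

In the tool's units: 138 mm / 800 = 0.1725, 115 mm / 800 = 0.1438.

```bash
echo '[[[85, 0.0025, -0.0013, 0.0375, 0], [85, 0.0063, -0.0025, 0.075, 0], [85, 0.0063, -0.0025, 0.1125, 0], [85, 0.0063, -0.0025, 0.1438, 0], [85, 0.0063, -0.0025, 0.1725, 0]]]' | python3 shift.py 60
echo '[[[60, 0, 0, 0, 0], [45, 0, 0, 0, 0], [38, 0, 0, 0, 0], [30, 0, 0, 0, 0], [25, 0, 0, 0, 0]]]' | python3 shift.py
echo '[[[25, 0, 0, 0, 0], [25, 0, 0, 0, 0], [25, 0, 0, 0, 0], [25, 0, 0, 0, 0], [25, 0, 0, 0, 0]]]' | python3 shift.py
```

```text
time: 3.07
tool_pos: [577.2, 167.6, 102.5]
tool_rot: [-0.0, 0.809, 0.588, -0.001]
contact_force: [-1.3, -0.0, 0.2]
gripper_width: 85.0
grasp_force: 0.0
time: 3.48
tool_pos: [577.8, 168.4, 106.5]
tool_rot: [-0.0, 0.809, 0.588, 0.001]
contact_force: [-2.7, 0.5, 3.0]
gripper_width: 30.8
grasp_force: 58.7
time: 3.9
tool_pos: [577.8, 168.4, 106.4]
tool_rot: [-0.0, 0.809, 0.588, 0.001]
contact_force: [-3.4, 1.6, 5.2]
gripper_width: 30.5
grasp_force: 58.7
```

In the tool's units: -2 mm / 800 = -0.0025, -1.3 mm / 800 = -0.0016, -0.4 rad / 1.5708 = -0.2546.

```bash
echo '[[[25, 0, 0, 0, -0.0637], [25, 0, 0, -0.0006, -0.1273], [25, 0, 0, -0.0016, -0.191], [25, 0, 0, -0.0025, -0.2546], [25, 0, 0, -0.0025, -0.2546]]]' | python3 shift.py
echo '[[[25, 0, 0, 0, 0.0764], [25, 0, 0, -0.001, 0.1528], [25, 0, 0, -0.0023, 0.2292], [25, 0, 0, -0.0034, 0.3056], [25, 0, 0, -0.0038, 0.382]]]' | python3 shift.py
echo '[[[25, 0, 0, 0, -0.0764], [25, 0, 0, -0.001, -0.1528], [25, 0, 0, -0.0023, -0.2292], [25, 0, 0, -0.0034, -0.3056], [25, 0, 0, -0.0038, -0.382]]]' | python3 shift.py
python3 - <<'E'
from h import *
cv2.imwrite("pics/s1.png",viewer.camera("scene")[:,:,::-1]);cv2.imwrite("pics/d1.png",viewer.camera("side")[:,:,::-1])
a=cv2.imread("pics/s1.png")[160:310,200:400];b=cv2.imread("pics/d1.png")[100:250,260:460]
cv2.imwrite("pics/m1.png",np.hstack([cv2.resize(x,(400,300)) for x in(a,b)]))
E
```

```text
time: 4.32
tool_pos: [577.4, 168.1, 106.9]
tool_rot: [-0.0, 0.675, 0.738, 0.0]
contact_force: [-1.7, 0.8, -0.7]
gripper_width: 30.6
grasp_force: 59.3
time: 4.73
tool_pos: [578.7, 167.5, 109.6]
tool_rot: [0.001, 0.865, 0.502, 0.001]
contact_force: [0.8, -0.1, -3.1]
gripper_width: 31.0
grasp_force: 59.6
time: 5.15
tool_pos: [577.6, 167.6, 112.3]
tool_rot: [-0.0, 0.674, 0.738, -0.0]
contact_force: [-1.5, 0.6, -3.3]
gripper_width: 30.6
grasp_force: 59.7
```

View pics/m1.png

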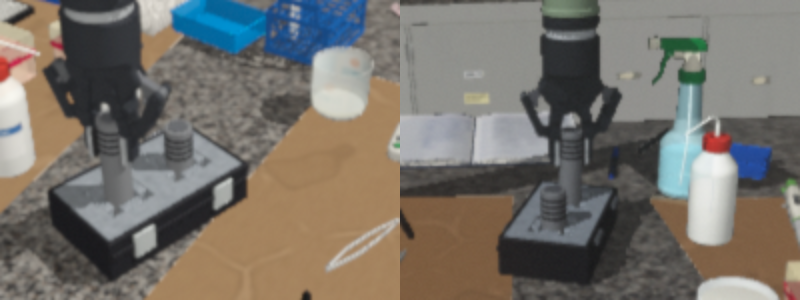

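The images show the case standing unturned with the probe in the grip, and the pull is only about 3 N. I'll keep wiggling.

In the tool's units: -3 mm / 800 = -0.0038, -2.7 mm / 800 = -0.0034, 0.6 rad / 1.5708 = 0.382.

```bash
echo '[[[25, 0, 0, 0, 0.0764], [25, 0, 0, -0.001, 0.1528], [25, 0, 0, -0.0023, 0.2292], [25, 0, 0, -0.0034, 0.3056], [25, 0, 0, -0.0038, 0.382]]]' | python3 shift.py |grep -E 'pos|con'
echo '[[[25, 0, 0, 0, -0.0764], [25, 0, 0, -0.001, -0.1528], [25, 0, 0, -0.0023, -0.2292], [25, 0, 0, -0.0034, -0.3056], [25, 0, 0, -0.0038, -0.382]]]' | python3 shift.py|grep -E 'pos|con'
echo '[[[25, 0, 0, 0, 0.0764], [25, 0, 0, -0.001, 0.1528], [25, 0, 0, -0.0023, 0.2292], [25, 0, 0, -0.0034, 0.3056], [25, 0, 0, -0.0038, 0.382]]]' | python3 shift.py |grep -E 'pos|con'
echo '[[[25, 0, 0, 0, -0.0764], [25, 0, 0, -0.001, -0.1528], [25, 0, 0, -0.0023, -0.2292], [25, 0, 0, -0.0034, -0.3056], [25, 0, 0, -0.0038, -0.382]]]' | python3 shift.py|grep -E 'pos|con'
echo '[[[25, 0, 0, 0, 0.0764], [25, 0, 0, -0.001, 0.1528], [25, 0, 0, -0.0023, 0.2292], [25, 0, 0, -0.0034, 0.3056], [25, 0, 0, -0.0038, 0.382]]]' | python3 shift.py |grep -E 'pos|con'
echo '[[[25, 0, 0, 0, -0.0764], [25, 0, 0, -0.001, -0.1528], [25, 0, 0, -0.0023, -0.2292], [25, 0, 0, -0.0034, -0.3056], [25, 0, 0, -0.0038, -0.382]]]' | python3 shift.py|grep -E 'pos|con|wid'
```

```text
tool_pos: [578.7, 167.3, 115.4]
contact_force: [0.8, -0.3, -3.1]
tool_pos: [577.6, 167.6, 118.2]
contact_force: [-1.5, -0.2, -3.0]
tool_pos: [578.7, 167.2, 121.4]
contact_force: [1.3, -1.5, -4.6]
tool_pos: [577.4, 167.7, 124.1]
contact_force: [-1.9, -0.4, -2.9]
tool_pos: [578.6, 167.1, 127.3]
contact_force: [0.5, -0.6, -4.9]
tool_pos: [577.2, 167.8, 130.0]
contact_force: [-2.5, 0.9, -3.4]
gripper_width: 30.7
```

In the tool's units: -3 mm / 800 = -0.0038, -2.7 mm / 800 = -0.0034, 0.6 rad / 1.5708 = 0.382.

```bash
echo '[[[25, 0, 0, 0, 0.0764], [25, 0, 0, -0.001, 0.1528], [25, 0, 0, -0.0023, 0.2292], [25, 0, 0, -0.0034, 0.3056], [25, 0, 0, -0.0038, 0.382]]]' | python3 shift.py |grep -E 'pos|con'
echo '[[[25, 0, 0, 0, -0.0764], [25, 0, 0, -0.001, -0.1528], [25, 0, 0, -0.0023, -0.2292], [25, 0, 0, -0.0034, -0.3056], [25, 0, 0, -0.0038, -0.382]]]' | python3 shift.py|grep -E 'pos|con'
echo '[[[25, 0, 0, 0, 0.0764], [25, 0, 0, -0.001, 0.1528], [25, 0, 0, -0.0023, 0.2292], [25, 0, 0, -0.0034, 0.3056], [25, 0, 0, -0.0038, 0.382]]]' | python3 shift.py |grep -E 'pos|con'
echo '[[[25, 0, 0, 0, -0.0764], [25, 0, 0, -0.001, -0.1528], [25, 0, 0, -0.0023, -0.2292], [25, 0, 0, -0.0034, -0.3056], [25, 0, 0, -0.0038, -0.382]]]' | python3 shift.py|grep -E 'pos|con'
echo '[[[25, 0, 0, 0, 0.0764], [25, 0, 0, -0.001, 0.1528], [25, 0, 0, -0.0023, 0.2292], [25, 0, 0, -0.0034, 0.3056], [25, 0, 0, -0.0038, 0.382]]]' | python3 shift.py |grep -E 'pos|con'
echo '[[[25, 0, 0, 0, -0.0764], [25, 0, 0, -0.001, -0.1528], [25, 0, 0, -0.0023, -0.2292], [25, 0, 0, -0.0034, -0.3056], [25, 0, 0, -0.0038, -0.382]]]' | python3 shift.py|grep -E 'pos|con|wid'
echo '[[[25, 0, 0, 0, 0.0764], [25, 0, 0, -0.001, 0.1528], [25, 0, 0, -0.0023, 0.2292], [25, 0, 0, -0.0029, 0.2546], [25, 0, 0, -0.0029, 0.2546]]]' | python3 shift.py
python3 - <<'E'
from h import *
cv2.imwrite("pics/s2.png",viewer.camera("scene")[:,:,::-1]);cv2.imwrite("pics/d2.png",viewer.camera("side")[:,:,::-1])
a=cv2.imread("pics/s2.png")[160:310,200:400];b=cv2.imread("pics/d2.png")[100:250,260:460]
cv2.imwrite("pics/m2.png",np.hstack([cv2.resize(x,(400,300)) for x in(a,b)]))
E
```

```text
tool_pos: [578.4, 167.1, 133.2]
contact_force: [1.0, -0.9, -3.8]
tool_pos: [577.2, 167.8, 135.9]
contact_force: [-1.7, 0.2, -4.2]
tool_pos: [578.3, 167.2, 139.1]
contact_force: [1.3, -0.6, -4.3]
tool_pos: [577.2, 167.7, 141.8]
contact_force: [-1.2, 0.3, -4.8]
tool_pos: [578.3, 167.2, 145.0]
contact_force: [0.3, -0.2, -6.7]
tool_pos: [578.2, 167.7, 148.6]
contact_force: [0.1, -0.1, -1.4]
gripper_width: 30.6
time: 10.67
tool_pos: [578.7, 167.8, 151.5]
tool_rot: [0.001, 0.81, 0.587, 0.001]
contact_force: [0.3, 0.0, -0.8]
gripper_width: 30.7
grasp_force: 60.6
```

View pics/m2.png

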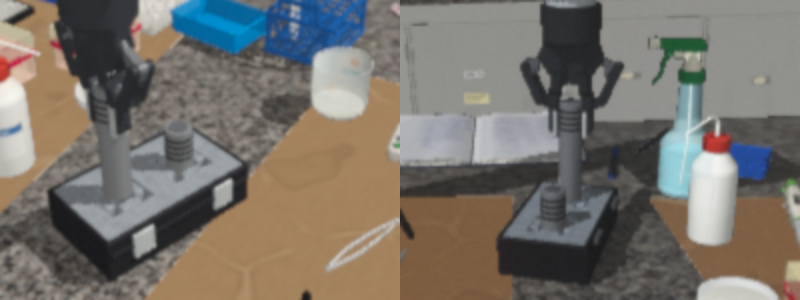

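The probe is free: the wrist carries only 0.8 N, its weight. The case is level and the short probe is still seated. Now lift and carry it over to the tub.

In the tool's units: -95 mm / 800 = -0.1188, -80 mm / 800 = -0.1.

```bash
echo '[[[25, 0, 0, -0.0125, 0], [25, 0, 0, -0.0375, 0], [25, 0, 0, -0.0688, 0], [25, 0, 0, -0.1, 0], [25, 0, 0, -0.1188, 0]]]' | python3 shift.py |grep -E 'pos|con'
echo '[[[25, -0.0188, 0, 0, 0], [25, -0.05, -0.0013, 0, 0], [25, -0.085, -0.0025, 0, 0], [25, -0.12, -0.0038, 0, 0], [25, -0.155, -0.005, 0, 0]]]' | python3 shift.py |grep -E 'pos|con'
echo '[[[25, -0.035, -0.0013, 0, 0], [25, -0.07, -0.0025, 0, 0], [25, -0.105, -0.0038, 0, 0], [25, -0.14, -0.005, 0, 0], [25, -0.175, -0.0063, 0, 0]]]' | python3 shift.py |grep -E 'pos|con'
echo '[[[25, -0.035, -0.0013, 0, 0], [25, -0.07, -0.0025, 0, 0], [25, -0.1, -0.0038, 0, 0], [25, -0.1188, -0.0038, 0, 0], [25, -0.1275, -0.005, 0, 0]]]' | python3 shift.py |grep -E 'pos|con'
echo '[[[25, 0, 0, 0, 0], [25, 0, 0, 0, 0], [25, 0, 0, 0, 0], [25, 0, 0, 0, 0]]]' | python3 shift.py
python3 - <<'E'
from h import *
from scipy.spatial.transform import Rotation as R
np.set_printoptions(precision=2,suppress=True)
s=get_state();cv2.imwrite("pics/w2.png",viewer.camera("wrist")[:,:,::-1])
q=s["tool_rot"];print(R.from_quat(np.r_[q[1:],q[0]]).as_matrix(),s["joint_pos"])
E
```

```text
tool_pos: [578.9, 168.0, 249.4]
contact_force: [0.2, -0.6, -0.1]
tool_pos: [534.6, 49.2, 245.1]
contact_force: [0.8, -0.5, -1.4]
tool_pos: [486.6, -82.4, 245.2]
contact_force: [0.0, -0.4, -1.9]
tool_pos: [451.5, -178.6, 245.3]
contact_force: [-0.1, 0.4, -1.6]
time: 12.77
tool_pos: [453.3, -175.7, 245.5]
tool_rot: [-0.0, 0.808, 0.589, 0.0]
contact_force: [-0.2, 0.1, -0.8]
gripper_width: 30.4
grasp_force: 60.6
[[ 0.31  0.95 -0.  ]
 [ 0.95 -0.31  0.  ]
 [ 0.   -0.   -1.  ]] [-0.39  0.18  1.75  0.    1.21 -0.08]
```

View pics/w2.png

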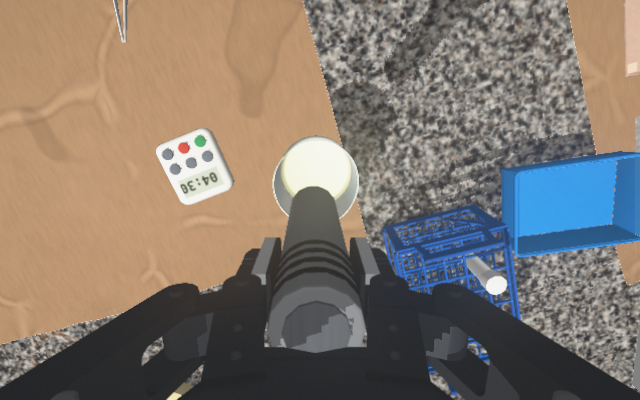

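The tub's rim circle spans columns 273–358, with its top at about row 137, so its centre is near (315.5,180.5). The pale floor disk's centre is near (316.5,173), and the probe's foot is at about (315,190).

Run:
```python
from h import *
from scipy.spatial.transform import Rotation as R
np.set_printoptions(precision=1,suppress=True)
s=get_state();q=s["tool_rot"];M=R.from_quat(np.r_[q[1:],q[0]]).as_matrix()
T=np.eye(4);T[:3,:3]=M;T[:3,3]=s["tool_pos"];T=T@np.array(viewer.camera_info("wrist")["mount"])
for p,z in[((315.5,180.5),77),((273,181),77),((358,181),77),((315.5,137),77),((316.5,173),6)]:
    w=onz("wrist",p,z,T);print(p,w,M.T@(w-s["tool_pos"]))
```

```text
(315.5, 180.5) [ 454.1 -176.3   77. ] [ -0.3   0.9 168.6]
(273, 181) [ 417.5 -165.    77. ] [ -0.8 -37.5 168.6]
(358, 181) [ 490.5 -188.4   77. ] [ -0.8  39.3 168.6]
(315.5, 137) [ 466.  -139.3   77. ] [ 38.5   0.9 168.6]
(316.5, 173) [ 453.  -183.5    6. ] [ -7.5   2.  239.6]
```

Centred within a few mm. Lower it, then creep to the floor while watching the force.

In the tool's units: 95 mm / 800 = 0.1188, 85 mm / 800 = 0.1063.

```bash
echo '[[[25, 0, 0, 0.0188, 0], [25, 0, 0, 0.05, 0], [25, 0, 0, 0.0813, 0], [25, 0, 0, 0.1063, 0], [25, 0, 0, 0.1188, 0]]]' | python3 shift.py |grep -E 'pos|con'
echo '[[[25, 0, 0, 0.0125, 0], [25, 0, 0, 0.0225, 0], [25, 0, 0, 0.0313, 0], [25, 0, 0, 0.0388, 0], [25, 0, 0, 0.0438, 0]]]' | python3 shift.py |grep -E 'pos|con'
echo '[[[25, 0, 0, 0.0013, 0], [25, 0, 0, 0.0025, 0], [25, 0, 0, 0.0038, 0], [25, 0, 0, 0.0038, 0], [25, 0, 0, 0.0038, 0]]]' | python3 shift.py |grep -E 'pos|con'
```

```text
tool_pos: [452.0, -175.3, 148.2]
contact_force: [-0.6, 0.4, -0.4]
tool_pos: [453.3, -176.5, 115.3]
contact_force: [-0.6, 0.9, -1.4]
tool_pos: [453.3, -176.7, 112.9]
contact_force: [0.6, -0.2, -0.8]
```

In the tool's units: 4 mm / 800 = 0.005, 3 mm / 800 = 0.0038.

```bash
echo '[[[25, 0, 0, 0.0013, 0], [25, 0, 0, 0.0025, 0], [25, 0, 0, 0.0038, 0], [25, 0, 0, 0.005, 0], [25, 0, 0, 0.005, 0]]]' | python3 shift.py |grep -E 'pos|con'
echo '[[[25, 0, 0, 0.0006, 0], [25, 0, 0, 0.0013, 0], [25, 0, 0, 0.0019, 0], [25, 0, 0, 0.0025, 0], [25, 0, 0, 0.0025, 0]]]' | python3 shift.py |grep -E 'pos|con'
```

```text
tool_pos: [453.0, -176.5, 108.4]
contact_force: [-0.1, 1.3, -0.6]
tool_pos: [453.1, -176.6, 106.5]
contact_force: [0.5, 0.2, 0.1]
```

In the tool's units: 1.5 mm / 800 = 0.0019, 1 mm / 800 = 0.0013.

```bash
echo '[[[25, 0, 0, 0.0006, 0], [25, 0, 0, 0.0013, 0], [25, 0, 0, 0.0019, 0], [25, 0, 0, 0.0019, 0], [25, 0, 0, 0.0019, 0]]]' | python3 shift.py |grep -E 'pos|con'
```

```text
tool_pos: [453.1, -176.6, 105.1]
contact_force: [-0.2, 0.3, -1.0]
```

In the tool's units: 1.5 mm / 800 = 0.0019, 1 mm / 800 = 0.0013.

```bash
echo '[[[25, 0, 0, 0.0006, 0], [25, 0, 0, 0.0013, 0], [25, 0, 0, 0.0019, 0], [25, 0, 0, 0.0019, 0], [25, 0, 0, 0.0019, 0]]]' | python3 shift.py |grep -E 'pos|con'
```

```text
tool_pos: [453.1, -176.6, 103.6]
contact_force: [-0.0, 0.3, -1.0]
```

In the tool's units: 1.5 mm / 800 = 0.0019, 1 mm / 800 = 0.0013.

```bash
echo '[[[25, 0, 0, 0.0006, 0], [25, 0, 0, 0.0013, 0], [25, 0, 0, 0.0019, 0], [25, 0, 0, 0.0019, 0], [25, 0, 0, 0.0019, 0]]]' | python3 shift.py |grep -E 'pos|con'
```

```text
tool_pos: [453.1, -176.6, 102.0]
contact_force: [0.4, -0.0, -0.2]
```

In the tool's units: 1 mm / 800 = 0.0013, 0.5 mm / 800 = 0.0006.

```bash
echo '[[[25, 0, 0, 0.0006, 0], [25, 0, 0, 0.0013, 0], [25, 0, 0, 0.0013, 0], [25, 0, 0, 0.0013, 0], [25, 0, 0, 0.0013, 0]]]' | python3 shift.py |grep -E 'pos|con'
```

```text
tool_pos: [453.2, -176.6, 101.1]
contact_force: [-0.3, -0.1, -0.8]
```

In the tool's units: 1 mm / 800 = 0.0013, 0.5 mm / 800 = 0.0006.

```bash
echo '[[[25, 0, 0, 0.0006, 0], [25, 0, 0, 0.0013, 0], [25, 0, 0, 0.0013, 0], [25, 0, 0, 0.0013, 0], [25, 0, 0, 0.0013, 0]]]' | python3 shift.py |grep -E 'pos|con'
```

```text
tool_pos: [453.2, -176.6, 100.3]
contact_force: [-1.1, -0.2, 0.4]
```

In the tool's units: 1 mm / 800 = 0.0013, 0.5 mm / 800 = 0.0006.

```bash
echo '[[[25, 0, 0, 0.0006, 0], [25, 0, 0, 0.0013, 0], [25, 0, 0, 0.0013, 0], [25, 0, 0, 0.0013, 0], [25, 0, 0, 0.0013, 0]]]' | python3 shift.py |grep -E 'pos|con'
```

```text
tool_pos: [453.3, -176.7, 99.9]
contact_force: [-1.2, 1.0, 6.2]
```

Floor contact: 6 N upward. Release by opening moderately, then rise straight up.

In the tool's units: -130 mm / 800 = -0.1625, -110 mm / 800 = -0.1375.

```bash
echo '[[[32, 0, 0, 0, 0], [34, 0, 0, 0, 0], [38, 0, 0, 0, 0], [46, 0, 0, 0, 0], [60, 0, 0, 0, 0]]]' | python3 shift.py 20
echo '[[[60, 0, 0, 0, 0], [60, 0, 0, 0, 0], [60, 0, 0, -0.0038, 0], [60, 0, 0, -0.01, 0], [60, 0, 0, -0.0225, 0]]]' | python3 shift.py|grep -E 'pos|con|wid'
echo '[[[60, 0, 0, -0.025, 0], [60, 0, 0, -0.0625, 0], [60, 0, 0, -0.1, 0], [60, 0, 0, -0.1375, 0], [60, 0, 0, -0.1625, 0]]]' | python3 shift.py|grep -E 'pos|con'
echo '[[[60, 0, 0, 0, 0], [60, 0, 0, 0, 0], [60, 0, 0, 0, 0]]]' | python3 shift.py|grep -E 'time|pos|con'
python3 - <<'E'
from h import *
I={n:viewer.camera(n)[:,:,::-1] for n in("scene","side","wrist")}
for n in I: cv2.imwrite(f"pics/{n}3.png",I[n])
a=I["scene"][150:300,215:415];b=I["side"][150:310,220:433];c=I["wrist"]
cv2.imwrite("pics/m3.png",np.vstack([np.hstack([cv2.resize(np.ascontiguousarray(x),(400,300)) for x in(a,b)]),cv2.resize(np.ascontiguousarray(c[60:385]),(800,300))]))
E
```

```text
time: 17.82
tool_pos: [453.0, -176.5, 98.8]
tool_rot: [-0.0, 0.808, 0.589, -0.0]
contact_force: [0.3, 1.0, -0.4]
gripper_width: 56.9
grasp_force: 0.0
tool_pos: [452.6, -176.3, 116.8]
contact_force: [0.6, 1.1, 0.5]
gripper_width: 60.1
tool_pos: [453.9, -176.9, 250.7]
contact_force: [0.5, -0.7, 0.6]
time: 18.9
tool_pos: [452.5, -176.3, 246.5]
contact_force: [-0.1, 0.5, -0.9]
```

View pics/m3.png

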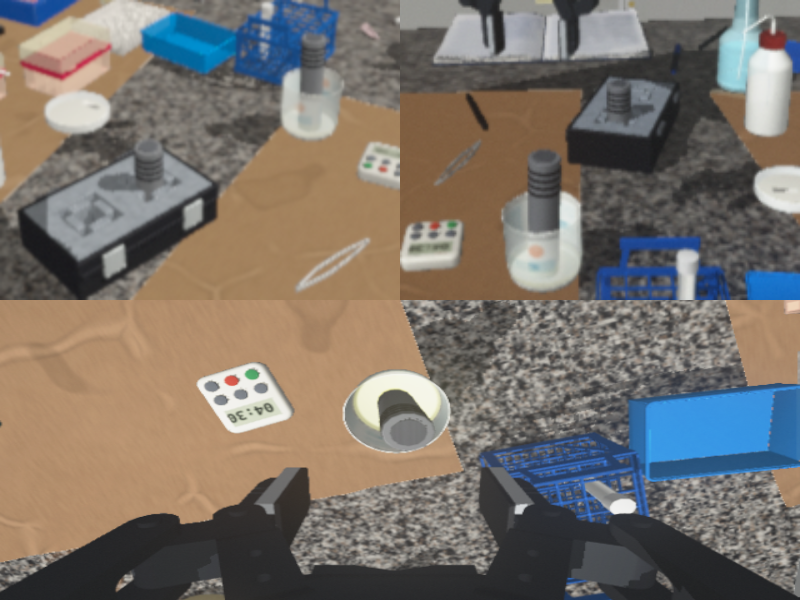

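The tall probe stands upright in the tub, about centred at (407,420) in the wrist panel. The case is in place with the short probe still in it, and the gripper is clear.

```bash
python3 -c "
from station import manip, viewer, ticket, get_state
print(ticket.close_job())"
```

```text
the job is handed in; nothing more can be done
None
```

The taller probe now stands foot down on the floor of the tub; the case stayed in place with the shorter probe in it, and I handed the job in at about 19 s.

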